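# Stopper two flasks and hold a seat probe on one

## Task

Put the yellow stopper fully home in the neck of the yellow-banded flask and the white stopper fully home in the white-banded flask, and let go of both. Then take the blue spring probe out of its stand by its handle, hold it upright with its red tip on the black dot of the seated yellow stopper, and press down gently until the spring plunger is about half way in, never driving it to its stop. Finish while still holding the probe pressed there; leave the bottle, the jar and the tape roll alone.

Things in the scene. Friction and masses are not known exactly. Their poses are not given: they have to be found in the camera images.
- flask_yellow_mouth (a point): centre of the mouth (rim plane) of the yellow-banded flask: squat dark round flask, body 84 mm in diameter, 130 mm tall, fixed in a low steel tray (105 x 205 x 30 mm), its rim 134 mm above the table. Its neck is the top 38 mm, 30 mm outer diameter, bore 24 mm and 38 mm deep. A yellow collar, 48 mm in diameter, lies at the foot of the neck and a yellow band round the body. The two flasks stand 100 mm apart, which is where varies. z is up, along the neck
- flask_white_mouth (a point): centre of the mouth (rim plane) of the white-banded flask: squat dark round flask, body 84 mm in diameter, 130 mm tall, fixed in a low steel tray (105 x 205 x 30 mm), its rim 134 mm above the table. Its neck is the top 38 mm, 30 mm outer diameter, bore 24 mm and 38 mm deep. A white collar, 48 mm in diameter, lies at the foot of the neck and a white band round the body. The two flasks stand 100 mm apart, which is where varies. z is up, along the neck
- stopper_yellow_head (a point): centre of the yellow head of the yellow stopper, which is the part to grasp: head 32 mm in diameter and 14 mm tall, on a cork shank 20 mm in diameter and 22 mm long with a chamfered foot; total height 36 mm, about 30 g, loose. It stands upright on its shank on the table, head up, so this point starts 29 mm above the table. Seated fully home, the head rests on the flask's rim and this point lies 7 mm above the mouth. z is up along the shank's axis
- stopper_white_head (a point): centre of the white head of the white stopper, which is the part to grasp: head 32 mm in diameter and 14 mm tall, on a cork shank 20 mm in diameter and 22 mm long with a chamfered foot; total height 36 mm, about 30 g, loose. It stands upright on its shank on the table, head up, so this point starts 29 mm above the table. Seated fully home, the head rests on the flask's rim and this point lies 7 mm above the mouth. z is up along the shank's axis
- stopper_yellow_dot (a point): centre of the top face of the yellow stopper, marked with a black dot 12 mm in diameter; 7 mm above the head's centre (the white stopper has such a dot too, which is not used)
- probe_grip (a point): centre of the blue handle of the spring probe: square handle 24 x 24 mm, 60 mm tall, its flat sides facing this point's x and y axes; z runs up the handle, away from the tip. The handle stands on a round steel collar 36 mm in diameter and 6 mm thick (30 to 36 mm below this point); below the collar a nose 18 mm in diameter and 15 mm long, then the plunger. About 170 g in all, loose. It starts upright in its stand
- probe_tip (a point): underside of the probe's red tip, a flat disc 10 mm in diameter on the end of the spring plunger; 78 mm below the handle's centre, on the handle's axis, when the plunger is out
- plunger (a joint): how far the spring plunger is pushed into the probe, in m: 0 fully out, 0.016 at its stop; the spring pushes back with about 1.4 N at first touch and 0.45 N more per mm
- stand: aluminium block 75 x 75 mm, 60 mm tall, fixed to the table, with an upright through hole of 22 mm in its centre, in which the probe hangs with its collar resting on the top; origin under its centre; lift the probe more than 45 mm to clear it
- tape: orange tape roll lying flat, 84 mm in diameter, 35 mm tall, a bystander; origin at the centre of its underside
- bottle_mid (a point): mid-height of a loose green glass bottle with a yellow label, 66 mm in diameter and 220 mm tall, a bystander
- jar_mid (a point): mid-height of a loose amber jar with a white lid, 76 mm in diameter and 90 mm tall, a bystander
Mind the look-alikes: they are no part of the job. Leave any brown or turquoise look-alike of the stand alone.

How it is judged:
By the outcome, as a careful person would: the job done as asked, in the order asked, and still so for the second after the job is handed in, while the arm keeps its last pose, push and grip.
It also fails if it takes over 72 s, if anything falls off the work surface, if the arm or the gripper's body presses on something with over 40 N, if the wrist force passes 120 N, or if a joint passes its speed limit or range.

## Robot

A 6-joint arm with a two-finger parallel gripper is mounted at the origin on the work surface. World frame = base frame: x ahead of the robot, y to its left, z up, the work surface at z = 0. Lengths are in m, angles in degrees, forces in N, time in s.
With the tool pointing down it reaches from about 0.4 to 0.825 m from the base axis. Payload 7 kg.
Tool frame: the origin (TCP) lies at the centre of the arm's flange, where the gripper is bolted on; the fingertips stand 178 mm ahead of it and the grasp point (between the pads) lies 159 mm ahead of it (r.tips_ahead is the z of the fingertips in the tool frame, in m); z points along the fingers, y is the line along which they close (so a half turn about z gives the same grasp; the last joint's range is limited). The gripper opens to 88 mm and grips with 3 to 60 N. Pads are 19 mm wide; open, the fingers measure 130 mm over their backs; the gripper's body (78 mm by 193 mm) begins 47 mm behind the grasp point.
Start: joints at [-56.488, 20.546, 0.682, 0, -70.136, -16.507], TCP at [0.197, -0.645, 0.405] pointing down, gripper open.
Joint ranges: [-176.03, 176.03], [-82.01, 121.73], [-58.28, 71.71], [-173.87, 95.51], [-174.79, -0.11], [-173.66, 173.66]. Speed limits (degrees/s): [136.94, 136.94, 172.46, 180, 180, 180].

## Interface

Orientations are given as [roll, pitch, yaw] about the fixed x, y, z axes, in that order (R = Rz(yaw) Ry(pitch) Rx(roll)).
In Python, from plant import r gives the robot as it stands. The module is installed in compiled form; this text tells all that it offers.
- The arm moves only by the shell command python3 -m pendant 'ROWS' [FORCE]. ROWS is JSON, a list that holds one entry, the list of rows, each a list of 7 numbers: the shift along the tool's x, y, z in m, then the turn, a rotation vector about the tool's x, y, z in degrees, then the gripper command: -1 is shut, 1 is fully open, values between are in proportion. A call has 1 to 5 rows; each row is the pose to reach, as a shift and turn from the pose commanded when the call began, along the tool's axes at that moment; what a row does not reach only later rows make up. A row lasts 1/10 s, in which the tool goes at most 50 mm and 8.59 degrees, less where a joint would pass 70% of its speed; a pose out of reach is approached as far as the arm can. A call with a gripper value outside its range is refused whole. The fingers move at their own pace and stop on an object; FORCE is the grip in N (left out, the last holds). Time passes only in rows, so rows that repeat a pose let the fingers close. It gives the time, the measured TCP pose, the force, the opening and the grip force at its end, in the units of the state.
- r.get_state(): the state, without advancing time (a new reading comes with each control period).
- r.capture(name): name is "scene" or "top" or "wrist"; returns the picture (400x640x3 uint8, red, green, blue); there is no depth.
- r.camera_params(name): a dict with "fx", "fy", "cx", "cy" (pixels), "R" (3x3) and "t" (3): a world point X has camera coordinates R X + t. Camera axes: x right, y down, z forward; pixel columns grow to the right and rows downward; lengths in m; the calibration is good to about 2 mm. A picture is of the moment at which its call begins: read the wrist's pose just before it. camera_params takes no time and is no camera call; for the wrist camera it gives the pose at the moment of the call.
- r.close_job(): hands the job in; it is judged then, once.
The state is a dict: "time_s": time; "joints": joint angles; "qd": joint speeds; "joint_torque": joint torques, N m; "tcp_pos": TCP position; "eef_rot": TCP orientation; "contact_force": force on the tool from outside, world axes, zero at the start; "moment": the same for the moment, N m; "gripper_width": finger opening in m; "gripper_force": force on a finger pad.
Only numpy, scipy, OpenCV 4.12 (cv2) and the standard library are available. Lean on these libraries where they do the work, as an engineer would, in place of code of your own. Each camera call takes 0.05 s, during which the arm holds its last target. There are 200 camera calls.

## Working session

There is one attempt and no reset: what is moved stays moved. The work goes in short steps, Python scripts to look and compute and a shell command to move; the robot and the scene stay as the last step left them, time stands still between calls to the robot, and variables do not carry over. Pictures are saved under pics/ and viewed, at most 10 in all, crops included, and the job is handed in when it is done.

```bash
mkdir -p pics; python3 - <<'E'
from plant import r
import cv2
for n in("scene","top"):
    cv2.imwrite(f"pics/{n}0.png",r.capture(n)[:,:,::-1])
    p=r.camera_params(n);print(n,p)
print(r.get_state())
E
```

```text
scene {'fx': 450.0432304386309, 'fy': 450.0432304386309, 'cx': 321.91608889321753, 'cy': 206.77634550696678, 'R': array([[-0.24625345,  0.96894469, -0.02248157],
       [ 0.59104185,  0.13174648, -0.79580927],
       [-0.7681333 , -0.20925832, -0.60512989]]), 't': array([ 0.12274942, -0.24898208,  1.84737896])}
top {'fx': 483.628694927421, 'fy': 483.628694927421, 'cx': 316.7360893951987, 'cy': 193.43899923446713, 'R': array([[ 0.00892597, -0.99995645,  0.00272607],
       [-0.99696299, -0.0091101 , -0.07734207],
       [ 0.07736354, -0.00202744, -0.99700089]]), 't': array([0.03232589, 0.58867991, 1.78977066])}
{'time_s': 0.1, 'joints': array([-5.64899615e+01,  2.05848005e+01,  6.37743317e-01, -1.55571765e-02,
       -7.01364232e+01, -1.65058257e+01]), 'qd': array([-0.0250156 , -0.15707757,  0.12527378,  0.09302591, -0.0483655 ,
        0.00112237]), 'joint_torque': array([ 1.07766969e-03, -5.84164953e+01,  2.93752527e+01,  7.01550946e+00,
        1.01897391e-02, -6.53669485e-05]), 'tcp_pos': array([ 0.19731808, -0.64532063,  0.40384189]), 'eef_rot': array([ 1.79915804e+02, -9.69677744e-03, -1.63001077e+02]), 'contact_force': array([-0.36254097, -0.15789986, -0.20726101]), 'moment': array([0.05043967, 0.0341755 , 0.02834639]), 'gripper_force': 0.0, 'gripper_width': 0.08744360724143804}
```

View pics/scene0.png

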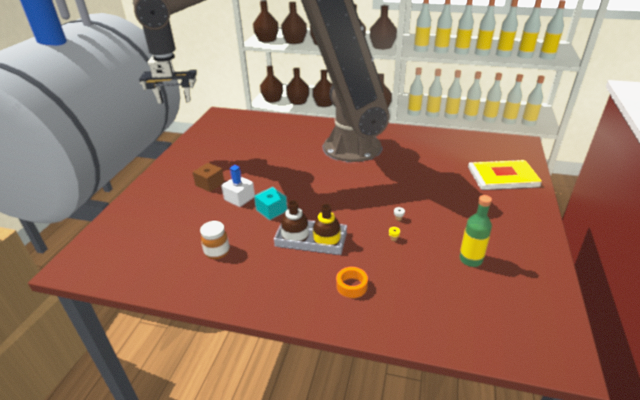

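View pics/top0.png

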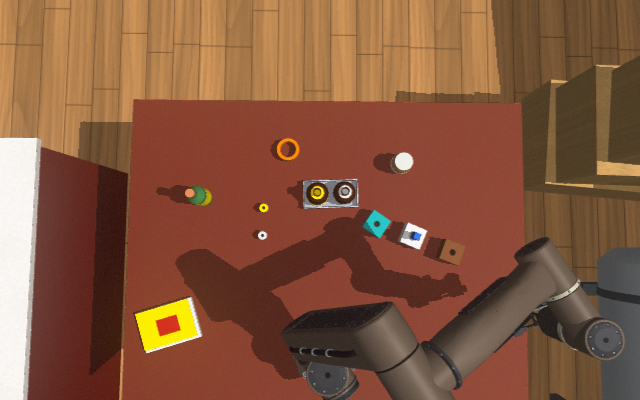

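The scene is clear. In the top view the yellow stopper is at about (263,208), the white stopper (262,235), the yellow flask (317,192), the white flask (345,192), and the probe with its blue handle in the silver stand (414,236). The turquoise (376,224) and brown (451,251) blocks are look-alikes. I'll confirm in an enlarged crop.

```bash
cat > h.py <<'E'
from plant import r
import numpy as np, cv2
from scipy.spatial.transform import Rotation as Ro
def ray(p,u,v,z):
    d=p["R"].T@np.array([(u-p["cx"])/p["fx"],(v-p["cy"])/p["fy"],1]); c=-p["R"].T@p["t"]
    return c+d*(z-c[2])/d[2]
def proj(p,X):
    c=p["R"]@np.array(X)+p["t"]; return p["fx"]*c[0]/c[2]+p["cx"],p["fy"]*c[1]/c[2]+p["cy"]
def tool(target,yaw=None):
    "shift in tool axes & turn to put grasp point at target pointing down with yaw"
    s=r.get_state(); T=Ro.from_euler('xyz',s["eef_rot"],degrees=True)
    G=Ro.from_euler('xyz',[180,0,s["eef_rot"][2] if yaw is None else yaw],degrees=True)
    d=np.array(target)+[0,0,.159]-s["tcp_pos"]
    print("shift",T.inv().apply(d).round(4),"turn",(T.inv()*G).as_rotvec(degrees=True).round(2),"pos",s["tcp_pos"].round(4),"rot",s["eef_rot"].round(2))
E
python3 - <<'E'
from h import *
im=cv2.imread("pics/top0.png")[170:270,240:470]
cv2.imwrite("pics/c1.png",cv2.resize(im,None,fx=3.4,fy=3.4,interpolation=cv2.INTER_CUBIC))
p=r.camera_params("top")
for n,u,v,z in [("ys",263,208,.036),("ws",262,235,.036),("yf",317,192,.134),("wf",345,192,.134),("probe",416,236,.126),("stand",413,236,.06),("bottle",190,193,.22),("jar",403,161,.09),("tape",288,149,.035)]:print(n,ray(p,u,v,z).round(3))
E
```

```text
ys [0.531 0.237 0.036]
ws [0.431 0.239 0.036]
yf [0.585 0.037 0.134]
wf [ 0.586 -0.062  0.134]
probe [ 0.434 -0.312  0.126]
stand [ 0.433 -0.315  0.06 ]
bottle [0.571 0.461 0.22 ]
jar [ 0.704 -0.274  0.09 ]
tape [0.754 0.147 0.035]
```

View pics/c1.png

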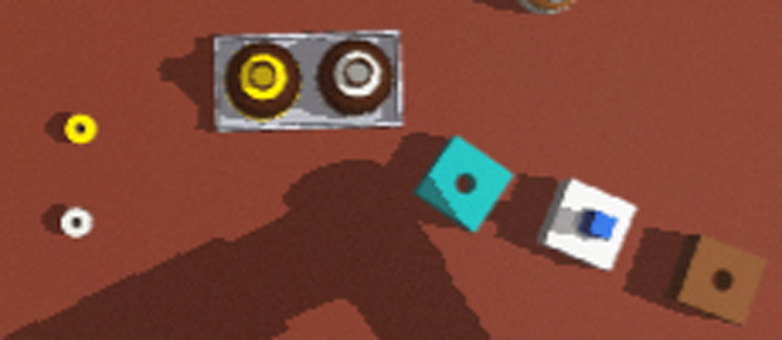

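```bash
M="python3 -m pendant"; 
python3 -m pendant '[[[-0.04,0.025,0,0,0,-8,1],[-0.08,0.05,0,0,0,-16,1],[-0.12,0.075,0,0,0,-24,1],[-0.16,0.1,0,0,0,-32,1],[-0.2,0.125,0,0,0,-40,1]]]'
python3 - <<'E'
from h import *
tool([.5,-.15,.245],-90); print(r.get_state()["joints"])
E
```

```text
time_s: 0.6
tcp_pos: [0.3529, -0.4659, 0.4044]
eef_rot: [180.0, 0.0, -122.7]
contact_force: [1.7, 0.5, 0.2]
gripper_width: 0.0878
gripper_force: 0.0
shift [-0.3453  0.0467  0.0004] turn [ 2.000e-02  2.000e-02 -3.268e+01] pos [ 0.3529 -0.4659  0.4044] rot [ 1.7997e+02  1.0000e-02 -1.2268e+02]
[-3.37011662e+01  1.20966144e+01 -1.11123688e+01 -9.28844986e-03
 -6.68176445e+01  1.02050134e+00]
```

```bash
python3 -m pendant '[[[-0.045,0.006,0,0,0,-7,1],[-0.09,0.012,0,0,0,-14,1],[-0.135,0.018,0,0,0,-21,1],[-0.18,0.024,0,0,0,-28,1],[-0.225,0.03,0,0,0,-32.7,1]]]'
python3 - <<'E'
from h import *
tool([.53,.237,.245],-90)
E
```

```text
time_s: 1.1
tcp_pos: [0.4498, -0.2606, 0.4046]
eef_rot: [180.0, 0.0, -90.0]
contact_force: [0.9, -1.5, -0.1]
gripper_width: 0.0874
gripper_force: 0.0
shift [-0.4976 -0.08    0.0006] turn [ 0.01  0.01 -0.02] pos [ 0.4498 -0.2606  0.4046] rot [ 1.7999e+02  1.0000e-02 -9.0020e+01]
```

```bash
python3 -m pendant '[[[-0.05,-0.01,0,0,0,0,1],[-0.1,-0.03,0,0,0,0,1],[-0.15,-0.05,0,0,0,0,1],[-0.2,-0.07,0,0,0,0,1],[-0.24,-0.08,0,0,0,0,1]]]'
python3 - <<'E'
from h import *
p=r.camera_params("wrist");print((-p["R"].T@p["t"]).round(3),p["R"].round(2),p["fx"],p["cx"],p["cy"])
cv2.imwrite("pics/w1.png",r.capture("wrist")[:,:,::-1]); np.save("w1.npy",p)
for X in [(.585,.037,.134),(.586,-.062,.134)]:print(proj(p,X))
E
```

```text
time_s: 1.6
tcp_pos: [0.5301, -0.0243, 0.4046]
eef_rot: [-180.0, -0.0, -90.3]
contact_force: [1.6, -0.5, 1.2]
gripper_width: 0.0876
gripper_force: 0.0
[ 0.53  -0.096  0.385] [[-1.    0.01 -0.  ]
 [ 0.    0.96  0.27]
 [ 0.    0.27 -0.96]] 336.8592355529037 323.8015519047799 199.0245130615221
(np.float64(258.4899873421113), np.float64(273.6038866896964))
(np.float64(249.56737008516518), np.float64(153.4345936079741))
```

```bash
python3 -m pendant '[[[-0.05,0,0,0,0,0,1],[-0.1,0,0,0,0,0,1],[-0.15,0,0,0,0,0,1],[-0.2,0,0,0,0,0,1],[-0.24,0,0,0,0,0,1]]]'
python3 - <<'E'
from h import *
p=r.camera_params("wrist")
cv2.imwrite("pics/w2.png",r.capture("wrist")[:,:,::-1]); np.save("w2.npy",p)
for X in [(.531,.237,.036),(.431,.239,.036)]:print(proj(p,X))
a=cv2.resize(cv2.imread("pics/w1.png"),None,fx=.8,fy=.8);b=cv2.resize(cv2.imread("pics/w2.png"),None,fx=.8,fy=.8)
cv2.imwrite("pics/w12.png",np.vstack([a[:300],b[:300]]))
E
```

```text
time_s: 2.15
tcp_pos: [0.5304, 0.2161, 0.4045]
eef_rot: [180.0, -0.0, -90.2]
contact_force: [1.3, -1.2, 0.1]
gripper_width: 0.0876
gripper_force: 0.0
(np.float64(324.23137754769607), np.float64(195.386535326945))
(np.float64(417.56465615279586), np.float64(196.84386993020382))
```

View pics/w12.png

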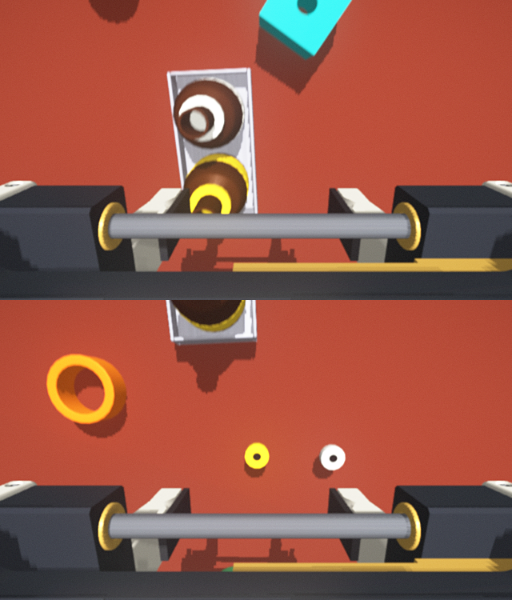

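The wrist views show the yellow stopper dot at (321,195), the white at (416,198), and the white flask mouth at (249,151), all within about 3 mm of the top-view estimates. I'll refine these with blobs and an enlarged crop.

```bash
python3 - <<'E'
from h import *
im=cv2.imread("pics/w2.png");p=np.load("w2.npy",allow_pickle=True).item()
hsv=cv2.cvtColor(im,cv2.COLOR_BGR2HSV)
for n,m in [("y",cv2.inRange(hsv,(22,120,120),(35,255,255))),("w",cv2.inRange(hsv,(0,0,170),(180,60,255)))]:
    m[:170]=0;m[225:]=0;m[:,:280]=0;m[:,450:]=0
    cs=cv2.findContours(m,0,2)[0];c=max(cs,key=cv2.contourArea);(u,v),rad=cv2.minEnclosingCircle(c);print(n,u,v,rad,ray(p,u,v,.034).round(4))
im=cv2.imread("pics/w1.png")[90:290,200:330]
cv2.imwrite("pics/c2.png",cv2.resize(im,None,fx=4,fy=4,interpolation=cv2.INTER_CUBIC)[:600])
im=cv2.imread("pics/c1.png")
E
```

```text
y 321.0 194.38710021972656 15.8986177444458 [0.5345 0.2364 0.034 ]
w 414.94952392578125 196.35646057128906 16.134504318237305 [0.4333 0.239  0.034 ]
```

View pics/c2.png

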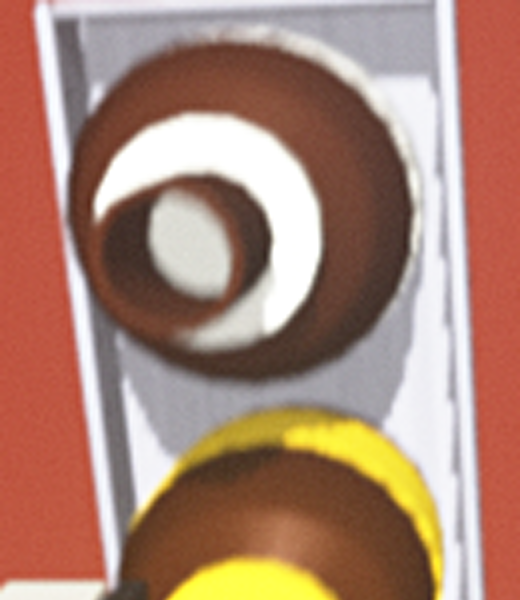

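```bash
python3 -m pendant '[[[-0.021,-0.003,0.05,0,0,0,1],[-0.021,-0.003,0.1,0,0,0,1],[-0.021,-0.003,0.14,0,0,0,0.4],[-0.021,-0.003,0.17,0,0,0,0],[-0.021,-0.003,0.19,0,0,0,-0.1]]]'
python3 - <<'E'
from h import *
tool([.533,.237,.031],-90)
cv2.imwrite("pics/w3.png",r.capture("wrist")[:,:,::-1]);p=r.camera_params("wrist")
print(proj(p,(.533,.237,.036)))
im=cv2.imread("pics/w3.png");hsv=cv2.cvtColor(im,cv2.COLOR_BGR2HSV)
m=cv2.inRange(hsv,(22,120,120),(35,255,255));print(cv2.boundingRect(m))
E
```

```text
time_s: 2.7
tcp_pos: [0.5331, 0.2339, 0.2116]
eef_rot: [179.8, -0.1, -90.3]
contact_force: [-0.6, -0.5, 0.2]
gripper_width: 0.069
gripper_force: 0.0
shift [-0.0032  0.0001  0.0216] turn [ 0.19 -0.15 -0.31] pos [0.5331 0.2339 0.2116] rot [ 1.7981e+02 -1.5000e-01 -9.0310e+01]
(np.float64(321.893589705621), np.float64(263.8376438604773))
(162, 220, 448, 118)
```

View pics/w3.png

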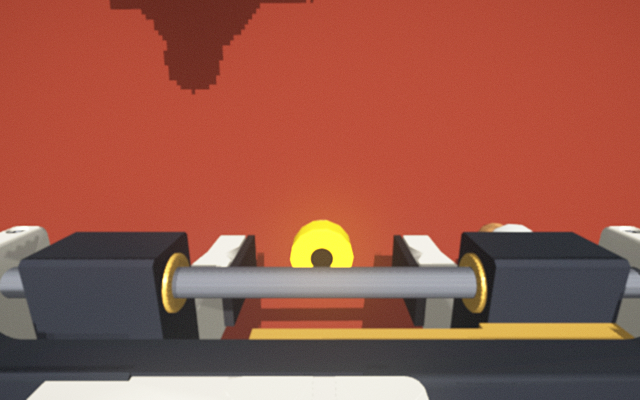

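The yellow head is between the fingers, with its dot at about (321,260), partly hidden by the bar. That is 1–2 mm off the estimate, so I'll aim for y = 0.2355.

```bash
python3 -m pendant '[[[-0.002,0,0.01,0,0,0,-0.1],[-0.002,0,0.021,0,0,0,-0.1],[-0.002,0,0.021,0,0,0,-1],[-0.002,0,0.021,0,0,0,-1],[-0.002,0,0.021,0,0,0,-1]]]' 20
python3 -m pendant '[[[0,0,0,0,0,0,-1],[0,0,-0.03,0,0,0,-1],[0,0,-0.08,0,0,0,-1],[0,0,-0.13,0,0,0,-1],[0,0,-0.18,0,0,0,-1]]]' 20
python3 - <<'E'
from h import *
tool([.575,.11,.2],-90)
E
```

```text
time_s: 3.25
tcp_pos: [0.5343, 0.2368, 0.1946]
eef_rot: [-179.9, 0.1, -90.3]
contact_force: [0.2, 0.0, 0.8]
gripper_width: 0.0311
gripper_force: 20.0
time_s: 3.75
tcp_pos: [0.5337, 0.2363, 0.3762]
eef_rot: [-180.0, 0.0, -90.3]
contact_force: [0.8, 1.4, 0.8]
gripper_width: 0.0314
gripper_force: 20.0
shift [ 0.1261 -0.042   0.0172] turn [-0.03  0.02 -0.29] pos [0.5337 0.2363 0.3762] rot [-1.7997e+02  2.0000e-02 -9.0290e+01]
```

```bash
python3 -m pendant '[[[0.03,-0.01,0,0,0,0,-1],[0.07,-0.02,0,0,0,0,-1],[0.11,-0.035,0,0,0,0,-1],[0.145,-0.05,0,0,0,0,-1],[0.156,-0.052,0,0,0,0,-1]]]' 20
python3 - <<'E'
from h import *
p=r.camera_params("wrist");print((-p["R"].T@p["t"]).round(3))
im=r.capture("wrist")[:,:,::-1]; np.save("w4.npy",p);cv2.imwrite("pics/w4.png",im)
u,v=map(int,proj(p,(.588,.037,.134)));print(u,v);x0,y0=u-60,v-60
c=cv2.resize(im[y0:y0+120,x0:x0+130],None,fx=5,fy=5,interpolation=cv2.INTER_CUBIC);print(x0,y0)
cv2.imwrite("pics/c4.png",c)
E
```

```text
time_s: 4.25
tcp_pos: [0.5859, 0.0775, 0.3741]
eef_rot: [-180.0, -0.0, -90.4]
contact_force: [-1.2, 0.4, -0.6]
gripper_width: 0.0312
gripper_force: 20.0
[0.586 0.006 0.354]
321 155
261 95
```

View pics/c4.png

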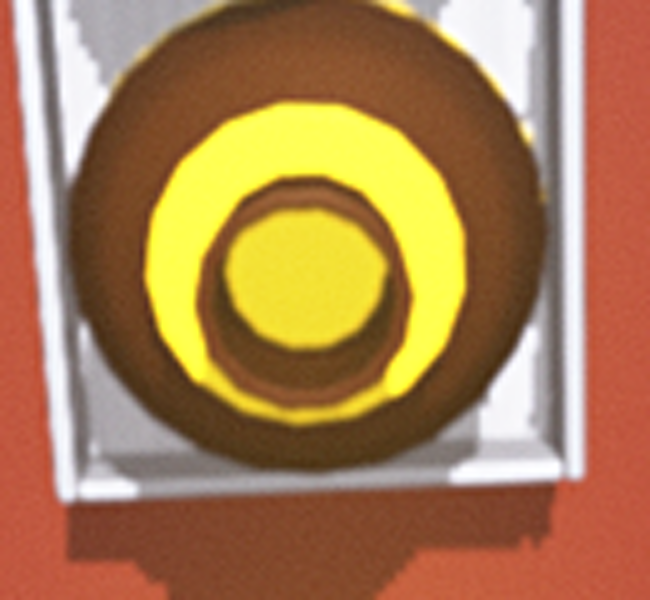

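The yellow rim is centred at crop (303,300), or pixel (321.6,155), matching the estimate (0.588, 0.037).

```bash
python3 - <<'E'
from h import *
L=lambda n:np.load(n,allow_pickle=True).item()
print(proj(L("w4.npy"),(.588,.037,.134)))
a=ray(L("w4.npy"),321.6,155,.134);b=ray(L("w1.npy"),243,154.5,.134);print(a,b,a-b,np.linalg.norm(a-b))
tool([a[0],a[1],.185],-90)
E
```

```text
(np.float64(321.4639328056513), np.float64(155.14708140814218))
[0.58790992 0.03690414 0.134     ] [ 0.59095124 -0.06122958  0.134     ] [-0.00304132  0.09813372  0.        ] 0.09818083945920811
shift [ 0.0404 -0.0026  0.03  ] turn [-0.01 -0.01 -0.46] pos [0.5856 0.0773 0.374 ] rot [-1.7999e+02 -1.0000e-02 -9.0460e+01]
```

```bash
python3 -m pendant '[[[0.02,-0.001,0.01,0,0,0,-1],[0.04,-0.002,0.03,0,0,-0.4,-1],[0.04,-0.002,0.037,0,0,-0.4,-1],[0.04,-0.002,0.041,0,0,-0.4,-1],[0.04,-0.002,0.044,0,0,-0.4,-1]]]' 20
python3 -m pendant '[[[0,0,0.002,0,0,0,-1],[0,0,0.004,0,0,0,-1],[0,0,0.006,0,0,0,-1]]]' 20
python3 - <<'E'
from h import *
tool([.588,.037,.1476],-90);s=r.get_state();print(s["contact_force"].round(2),s["moment"].round(2))
im=r.capture("wrist")[:,:,::-1];cv2.imwrite("pics/w5.png",im)
E
```

```text
time_s: 4.8
tcp_pos: [0.5871, 0.0412, 0.3299]
eef_rot: [-180.0, 0.0, -89.9]
contact_force: [0.1, 0.2, 0.0]
gripper_width: 0.0313
gripper_force: 20.0
time_s: 5.1
tcp_pos: [0.5872, 0.0406, 0.3243]
eef_rot: [-179.9, -0.0, -89.8]
contact_force: [1.1, -2.3, 3.3]
gripper_width: 0.0313
gripper_force: 20.0
shift [ 0.0036 -0.0007  0.0177] turn [-0.06 -0.01  0.15] pos [0.5872 0.0406 0.3243] rot [-1.7994e+02 -1.0000e-02 -8.9850e+01]
[ 1.14 -2.35  3.33] [-0.96  0.05 -0.03]
```

```bash
python3 -m pendant '[[[0.0015,0,-0.001,0,0,0,-1],[0.003,-0.0005,-0.001,0,0,0,-1],[0.003,-0.0005,0.001,0,0,0,-1],[0.003,-0.0005,0.004,0,0,0,-1],[0.003,-0.0005,0.006,0,0,0,-1]]]' 20
python3 - <<'E'
from h import *
tool([.588,.037,.1476],-90);s=r.get_state();print(s["contact_force"].round(2),s["moment"].round(2))
E
```

```text
time_s: 5.65
tcp_pos: [0.5874, 0.0374, 0.3172]
eef_rot: [180.0, -0.0, -89.9]
contact_force: [-0.5, 0.2, -0.4]
gripper_width: 0.0314
gripper_force: 20.0
shift [ 0.0004 -0.0006  0.0106] turn [ 0.02 -0.    0.1 ] pos [0.5874 0.0374 0.3172] rot [179.98  -0.   -89.9 ]
[-0.54  0.24 -0.42] [ 0.01  0.11 -0.01]
```

Going in freely.

```bash
python3 -m pendant '[[[0,0,0.003,0,0,0,-1],[0,0,0.006,0,0,0,-1],[0,0,0.009,0,0,0,-1],[0,0,0.0105,0,0,0,-1],[0,0,0.0115,0,0,0,-1]]]' 20
python3 - <<'E'
from h import *
tool([.588,.037,.1476],-90);s=r.get_state();print(s["contact_force"].round(2),s["moment"].round(2))
E
```

```text
time_s: 6.15
tcp_pos: [0.5875, 0.0373, 0.3062]
eef_rot: [180.0, -0.0, -89.9]
contact_force: [-4.1, 0.5, 8.2]
gripper_width: 0.0313
gripper_force: 20.0
shift [ 0.0003 -0.0005 -0.0004] turn [ 0.02 -0.02  0.12] pos [0.5875 0.0373 0.3062] rot [ 1.7998e+02 -2.0000e-02 -8.9880e+01]
[-4.06  0.46  8.18] [ 0.3   1.46 -0.04]
```

```bash
python3 -m pendant '[[[0,0,0,0,0,0,0.2],[0,0,0,0,0,0,0.2],[0,0,-0.01,0,0,0,0.2],[0,0,-0.04,0,0,0,0.2],[0,0,-0.085,0,0,0,0.3]]]' 20
python3 -m pendant '[[[-0.04,0.02,0,0,0,0,0.5],[-0.07,0.06,0,0,0,0,0.5],[-0.1,0.1,0,0,0,0,0.5],[-0.12,0.14,0,0,0,0,0.5],[-0.14,0.155,0,0,0,0,0.5]]]'
python3 - <<'E'
from h import *
p=r.camera_params("wrist");im=r.capture("wrist")[:,:,::-1];cv2.imwrite("pics/w6.png",im)
hsv=cv2.cvtColor(np.ascontiguousarray(im),cv2.COLOR_BGR2HSV);m=cv2.inRange(hsv,(0,0,170),(180,60,255))
u0,v0=proj(p,(.433,.238,.036));print(u0,v0)
for c in cv2.findContours(m,0,2)[0]:
    (u,v),q=cv2.minEnclosingCircle(c)
    if abs(u-u0)<30 and abs(v-v0)<30 and q>8: print(u,v,q,ray(p,u,v,.034))
print([round(x) for x in proj(p,(.588,.037,.148))])
tool([.433,.238,.034],-90)
E
```

```text
time_s: 6.65
tcp_pos: [0.5869, 0.0372, 0.3904]
eef_rot: [179.7, -0.1, -89.9]
contact_force: [0.7, 0.4, -0.4]
gripper_width: 0.0551
gripper_force: 0.0
time_s: 7.15
tcp_pos: [0.4294, 0.1772, 0.3923]
eef_rot: [-180.0, 0.1, -89.8]
contact_force: [1.7, 0.8, -0.0]
gripper_width: 0.0658
gripper_force: 0.0
321.47494840496273 234.00315423316886
322.23529052734375 233.2794189453125 16.281206130981445 [0.43220345 0.23795478 0.034     ]
[56, -16]
shift [-0.0584 -0.0036  0.1998] turn [-0.09  0.15  0.18] pos [0.4293 0.179  0.3926] rot [-1.7991e+02  1.5000e-01 -8.9820e+01]
```

```bash
python3 -m pendant '[[[-0.03,-0.003,0.03,0,0,0,0.4],[-0.059,-0.003,0.08,0,0,0,0.3],[-0.059,-0.003,0.12,0,0,0,0.2],[-0.059,-0.003,0.15,0,0,0,0.1],[-0.059,-0.003,0.17,0,0,0,0]]]'
python3 - <<'E'
from h import *
p=r.camera_params("wrist");im=r.capture("wrist")[:,:,::-1]
hsv=cv2.cvtColor(np.ascontiguousarray(im),cv2.COLOR_BGR2HSV);m=cv2.inRange(hsv,(0,0,170),(180,60,255))[200:264,280:370]
print(cv2.boundingRect(m),proj(p,(.4325,.238,.036)))
tool([.4325,.238,.034],-90)
E
```

```text
time_s: 7.7
tcp_pos: [0.4348, 0.2361, 0.2194]
eef_rot: [179.9, -0.1, -89.9]
contact_force: [-0.2, 0.9, -0.1]
gripper_width: 0.0458
gripper_force: 0.0
(19, 16, 61, 48) (np.float64(328.76209815296914), np.float64(251.46937999855305))
shift [-0.0027  0.0017  0.0242] turn [ 0.22 -0.22  0.09] pos [0.4343 0.2354 0.2172] rot [179.78  -0.22 -89.91]
```

```bash
python3 -m pendant '[[[0.001,0,0.012,0,0,0,0],[0.001,0,0.022,0,0,0,0],[0.001,0,0.022,0,0,0,-1],[0.001,0,0.022,0,0,0,-1],[0.001,0,0.022,0,0,0,-1]]]' 20
python3 -m pendant '[[[0,0,-0.002,0,0,0,-1],[0,0,-0.03,0,0,0,-1],[0,0,-0.08,0,0,0,-1],[0,0,-0.13,0,0,0,-1],[0,0,-0.18,0,0,0,-1]]]' 20
python3 - <<'E'
from h import *
tool([.59,-.06,.2],-90)
E
```

```text
time_s: 8.25
tcp_pos: [0.4354, 0.2353, 0.2]
eef_rot: [-179.9, 0.1, -89.9]
contact_force: [-0.2, 0.5, -0.8]
gripper_width: 0.0317
gripper_force: 20.0
time_s: 8.75
tcp_pos: [0.4347, 0.2346, 0.3819]
eef_rot: [-180.0, 0.0, -89.9]
contact_force: [1.9, 0.9, 0.4]
gripper_width: 0.0318
gripper_force: 20.0
shift [ 0.2949 -0.1547  0.0228] turn [-0.03  0.03  0.11] pos [0.4347 0.2346 0.3819] rot [-1.7997e+02  3.0000e-02 -8.9890e+01]
```

```bash
python3 -m pendant '[[[0.02,-0.02,0,0,0,0,-1],[0.06,-0.05,0,0,0,0,-1],[0.1,-0.08,0,0,0,0,-1],[0.135,-0.11,0,0,0,0,-1],[0.155,-0.13,0,0,0,0,-1]]]' 20
python3 - <<'E'
from h import *
cv2.imwrite("pics/w7.png",r.capture("wrist")[:,:,::-1])
p=r.camera_params("wrist");np.save("w7.npy",p);print(proj(p,(.5877,.037,.148)))
E
python3 -m pendant '[[[0.02,-0.005,0,0,0,0,-1],[0.05,-0.012,0,0,0,0,-1],[0.08,-0.02,0,0,0,0,-1],[0.095,-0.024,0,0,0,0,-1],[0.1,-0.024,0,0,0,0,-1]]]' 20
python3 - <<'E'
from h import *
p=r.camera_params("wrist")
im=r.capture("wrist")[:,:,::-1]; np.save("w8.npy",p);cv2.imwrite("pics/w8.png",im)
u,v=map(int,proj(p,(.591,-.062,.134)));x0,y0=u-50,v-60;print(u,v,x0,y0)
c=im[y0:y0+120,x0:x0+100]
p7=np.load("w7.npy",allow_pickle=True).item();u,v=map(int,proj(p7,(.5877,.037,.148)))
b=cv2.imread("pics/w7.png")[max(0,v-60):max(0,v-60)+120,max(0,u-30):max(0,u-30)+60]
cv2.imwrite("pics/c8.png",cv2.resize(np.hstack([c,b]),None,fx=5,fy=5,interpolation=cv2.INTER_CUBIC));tool([.591,-.062,.2],-90)
E
```

```text
time_s: 9.25
tcp_pos: [0.5666, 0.0778, 0.3799]
eef_rot: [-180.0, 0.0, -90.0]
contact_force: [-0.1, 1.0, 0.1]
gripper_width: 0.0313
gripper_force: 20.0
(np.float64(294.77045838248574), np.float64(158.98130319287293))
time_s: 9.8
tcp_pos: [0.5897, -0.021, 0.3794]
eef_rot: [-180.0, 0.0, -90.0]
contact_force: [0.1, 0.3, -1.2]
gripper_width: 0.0311
gripper_force: 20.0
323 153 273 93
shift [ 0.0412 -0.0015  0.0203] turn [0.   0.   0.01] pos [ 0.5895 -0.0208  0.3793] rot [180.     0.   -89.99]
```

View pics/c8.png

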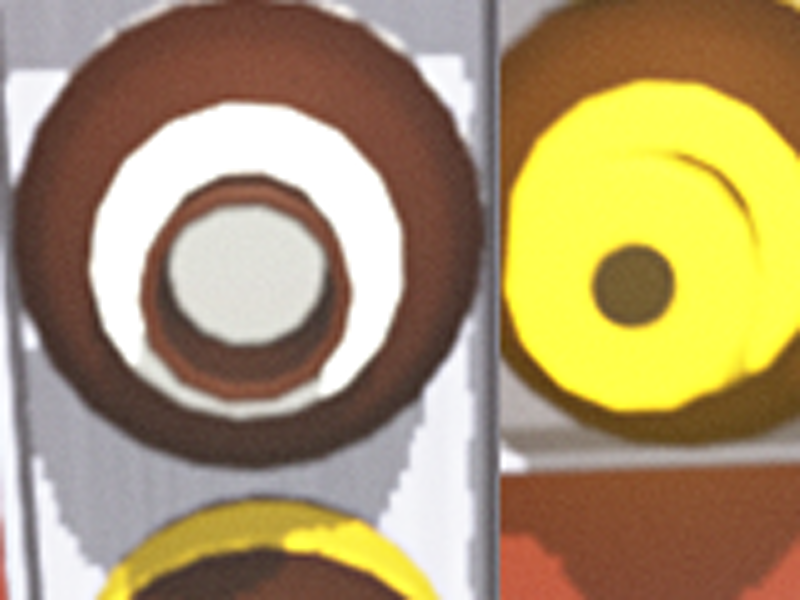

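```bash
python3 -m pendant '[[[0.02,-0.001,0.01,0,0,0,-1],[0.042,-0.0015,0.025,0,0,0,-1],[0.0425,-0.0015,0.034,0,0,0,-1],[0.0425,-0.0015,0.038,0,0,0,-1],[0.0425,-0.0015,0.04,0,0,0,-1]]]' 20
python3 -m pendant '[[[0,0,0.002,0,0,0,-1],[0,0,0.005,0,0,0,-1],[0,0,0.008,0,0,0,-1]]]' 20
python3 - <<'E'
from h import *
tool([.591,-.063,.153],-90);s=r.get_state();print(s["contact_force"].round(2),s["moment"].round(2))
E
```

```text
time_s: 10.35
tcp_pos: [0.5912, -0.0612, 0.339]
eef_rot: [180.0, -0.0, -89.9]
contact_force: [0.5, 0.9, -0.6]
gripper_width: 0.0312
gripper_force: 20.0
time_s: 10.65
tcp_pos: [0.5916, -0.062, 0.3325]
eef_rot: [-179.9, -0.1, -89.8]
contact_force: [-3.3, -1.8, 17.1]
gripper_width: 0.0317
gripper_force: 20.0
shift [0.001  0.0007 0.0205] turn [-0.11 -0.05  0.18] pos [ 0.5916 -0.062   0.3325] rot [-1.7989e+02 -5.0000e-02 -8.9820e+01]
[-3.31 -1.8  17.1 ] [-0.7   1.43  0.03]
```

```bash
python3 -m pendant '[[[0,0,-0.006,0,0,0,-1],[0.0025,0.001,-0.006,0,0,0,-1],[0.0025,0.001,-0.003,0,0,0,-1],[0.0025,0.001,-0.001,0,0,0,-1],[0.0025,0.001,0.0005,0,0,0,-1]]]' 20
python3 - <<'E'
from h import *
tool([.591,-.063,.153],-90);s=r.get_state();print(s["contact_force"].round(2),s["moment"].round(2))
E
```

```text
time_s: 11.15
tcp_pos: [0.5903, -0.0647, 0.3303]
eef_rot: [-180.0, -0.0, -89.9]
contact_force: [1.0, -0.2, 2.0]
gripper_width: 0.0308
gripper_force: 20.0
shift [-0.0017 -0.0007  0.0183] turn [-0.   -0.01  0.11] pos [ 0.5903 -0.0647  0.3303] rot [-1.800e+02 -1.000e-02 -8.989e+01]
[ 0.97 -0.19  2.  ] [-0.32 -0.22  0.02]
```

```bash
python3 -m pendant '[[[0,0,0.003,0,0,0,-1],[0,0,0.006,0,0,0,-1],[0,0,0.009,0,0,0,-1]]]' 20
python3 - <<'E'
from h import *
s=r.get_state();print(s["contact_force"].round(2),s["moment"].round(2))
E
```

```text
time_s: 11.45
tcp_pos: [0.5907, -0.0648, 0.3218]
eef_rot: [-179.9, -0.0, -89.9]
contact_force: [1.9, -3.0, 2.3]
gripper_width: 0.0317
gripper_force: 20.0
[ 1.92 -2.98  2.29] [-1.09 -1.13  0.  ]
```

```bash
python3 -m pendant '[[[0.001,-0.0003,0.002,0,0,0,-1],[0.001,-0.0003,0.004,0,0,0,-1],[0.001,-0.0003,0.006,0,0,0,-1],[0.001,-0.0003,0.0075,0,0,0,-1],[0.001,-0.0003,0.009,0,0,0,-1]]]' 20
python3 - <<'E'
from h import *
s=r.get_state();print(s["contact_force"].round(2),s["moment"].round(2))
E
```

```text
time_s: 11.95
tcp_pos: [0.5907, -0.0655, 0.3127]
eef_rot: [-180.0, 0.0, -89.9]
contact_force: [3.8, -1.0, 1.9]
gripper_width: 0.0312
gripper_force: 20.0
[ 3.81 -1.02  1.92] [-0.25 -1.13 -0.03]
```

```bash
python3 -m pendant '[[[0,-0.0005,0.001,0,0,0,-1],[0,-0.0005,0.002,0,0,0,-1],[0,-0.0005,0.003,0,0,0,-1]]]' 20
python3 - <<'E'
from h import *
s=r.get_state();print(s["contact_force"].round(2),s["moment"].round(2))
E
```

```text
time_s: 12.25
tcp_pos: [0.5906, -0.0656, 0.3109]
eef_rot: [180.0, -0.0, -89.9]
contact_force: [-3.7, 0.7, 14.1]
gripper_width: 0.0313
gripper_force: 20.0
[-3.7   0.72 14.12] [0.51 1.56 0.  ]
```

```bash
python3 -m pendant '[[[0,0,-0.001,0,0,0,0.2],[0,0,-0.001,0,0,0,0.2],[0,0,-0.01,0,0,0,0.3],[0,0,-0.05,0,0,0,0.5],[0,0,-0.1,0,0,0,0.6]]]' 20
python3 -m pendant '[[[-0.015,0,0,0,0,0,1],[-0.03,0,0,0,0,0,1],[-0.045,0,0,0,0,0,1],[-0.045,0,0,0,0,0,1]]]'
python3 - <<'E'
from h import *
p=r.camera_params("wrist");cv2.imwrite("pics/w9.png",r.capture("wrist")[:,:,::-1])
print([proj(p,X) for X in [(.591,-.063,.148),(.588,.037,.148)]])
E
python3 -m pendant '[[[0.05,0.03,0,0,0,6,1],[0.085,0.06,0,0,0,12,1],[0.12,0.09,0,0,0,18,1],[0.155,0.12,0,0,0,22.5,1],[0.19,0.15,0,0,0,22.5,1]]]'
python3 -m pendant '[[[0.04,0.03,0,0,0,0,1],[0.04,0.03,0,0,0,0,1]]]'
python3 - <<'E'
from h import *
p=r.camera_params("wrist");im=r.capture("wrist")[:,:,::-1];cv2.imwrite("pics/w10.png",im);np.save("w10.npy",p)
print(proj(p,(.434,-.312,.126)));tool([.434,-.312,.2],-112.5)
a=cv2.imread("pics/w9.png")[40:260,200:440]
cv2.imwrite("pics/c10.png",np.hstack([cv2.resize(a,(330,302)),cv2.resize(im[:,80:560],(470,392))[:302]]))
E
```

```text
time_s: 12.75
tcp_pos: [0.5902, -0.0656, 0.4088]
eef_rot: [179.7, -0.0, -89.9]
contact_force: [1.5, -0.4, -0.2]
gripper_width: 0.0657
gripper_force: 0.0
time_s: 13.15
tcp_pos: [0.5906, -0.0187, 0.4084]
eef_rot: [179.9, -0.0, -89.8]
contact_force: [-0.1, -0.3, -0.3]
gripper_width: 0.087
gripper_force: 0.0
[(np.float64(323.70978792674595), np.float64(145.89131624181687)), (np.float64(327.1010087199952), np.float64(273.2870958214736))]
time_s: 13.7
tcp_pos: [0.4396, -0.212, 0.409]
eef_rot: [179.9, -0.0, -112.5]
contact_force: [1.0, -0.6, -0.5]
gripper_width: 0.0878
gripper_force: 0.0
time_s: 13.9
tcp_pos: [0.3939, -0.2383, 0.409]
eef_rot: [179.9, -0.0, -112.6]
contact_force: [1.2, -0.5, 0.1]
gripper_width: 0.0875
gripper_force: 0.0
(np.float64(238.81518578783158), np.float64(131.19311379757136))
shift [ 0.054  -0.0637  0.0503] turn [ 0.05 -0.01 -0.07] pos [ 0.3959 -0.2377  0.4093] rot [ 1.7995e+02 -1.0000e-02 -1.1257e+02]
```

View pics/c10.png

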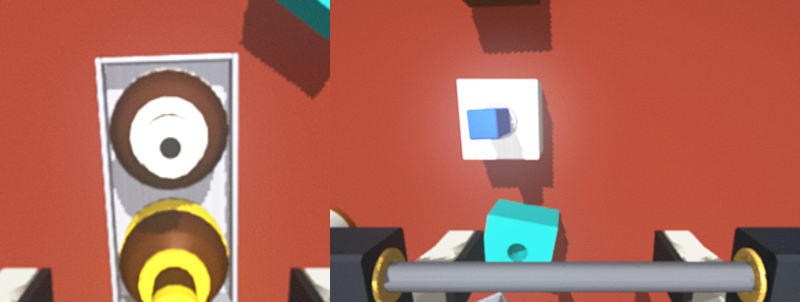

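White is seated: its dot is near crop (171,148). The silver stand with the blue handle sits at (222,125) in the full image, and the handle is nearly square to the camera. I'll measure the handle's top face by code.

```bash
cat > hd.py <<'E'
from h import *
def handle(im,p):
    hsv=cv2.cvtColor(np.ascontiguousarray(im),cv2.COLOR_BGR2HSV);m=cv2.inRange(hsv,(100,120,60),(130,255,255))
    V=hsv[...,2][m>0].reshape(-1,1).astype(np.float32)
    _,l,c=cv2.kmeans(V,2,None,(3,30,.1),3,0);print("V",c.ravel(),np.bincount(l.ravel()))
    m2=((m>0)&(hsv[...,2]>c.mean())).astype(np.uint8)
    m2=cv2.morphologyEx(m2,cv2.MORPH_OPEN,np.ones((3,3)))
    k=max(cv2.findContours(m2,0,2)[0],key=cv2.contourArea)
    (u,v),wh,a=cv2.minAreaRect(k);b=np.array([ray(p,*q,.126)[:2] for q in cv2.boxPoints(((u,v),wh,a))])
    e=np.roll(b,-1,0)-b;print(u,v,wh,a,"centre",ray(p,u,v,.126).round(4),"len",np.hypot(*e.T).round(4),"ang",np.degrees(np.arctan2(e[:,1],e[:,0])).round(1))
E
python3 - <<'E'
from hd import *
handle(cv2.imread("pics/w10.png"),np.load("w10.npy",allow_pickle=True).item())
E
```

```text
V [228.04167 254.21353] [ 24 857]
235.29075622558594 126.23384094238281 (29.787399291992188, 29.39910888671875) 86.8201675415039 centre [ 0.4348 -0.3164  0.126 ] len [0.0223 0.0223 0.0228 0.0223] ang [ 160.5   67.3  -19.5 -114.1]
```

```bash
python3 -m pendant '[[[0.03,-0.035,0,0,0,0,1],[0.0574,-0.066,0,0,0,0,1],[0.0574,-0.066,0.03,0,0,0,1],[0.0574,-0.066,0.06,0,0,0,0.8],[0.0574,-0.066,0.06,0,0,0,0.8]]]'
python3 - <<'E'
from hd import *
p=r.camera_params("wrist");im=r.capture("wrist")[:,:,::-1];cv2.imwrite("pics/w11.png",im)
print(proj(p,(.4348,-.316,.126)))
handle(im,p); tool([.4348,-.316,.104],-112)
E
```

```text
time_s: 14.45
tcp_pos: [0.4367, -0.3141, 0.345]
eef_rot: [179.5, 0.0, -112.4]
contact_force: [0.3, -0.4, -0.9]
gripper_width: 0.0797
gripper_force: 0.0
(np.float64(323.17193040530674), np.float64(220.25311222222297))
V [239.84468 254.2952 ] [ 573 1250]
322.5 218.5 (35.0, 35.0) 90.0 centre [ 0.4347 -0.3172  0.126 ] len [0.0215 0.023  0.0222 0.023 ] ang [ 157.5   68.3  -22.6 -113.3]
shift [0.0025 0.0013 0.0846] turn [ 0.31 -0.04 -0.38] pos [ 0.4374 -0.3144  0.3476] rot [ 1.7969e+02 -4.0000e-02 -1.1238e+02]
```

```bash
python3 -m pendant '[[[0.003,0.0013,0.03,0,0,0,0.6],[0.003,0.0013,0.06,0,0,0,0.4],[0.003,0.0013,0.08,0,0,0,0.2],[0.003,0.0013,0.089,0,0,0,0],[0.003,0.0013,0.089,0,0,0,0]]]'
python3 -m pendant '[[[0,0,0,0,0,0,-0.3],[0,0,0,0,0,0,-1],[0,0,0,0,0,0,-1],[0,0,0,0,0,0,-1]]]' 30
python3 - <<'E'
from h import *
s=r.get_state();print(s["contact_force"].round(2),s["moment"].round(2));tool([.4348,-.316,.1],-112.5)
E
```

```text
time_s: 15.0
tcp_pos: [0.4357, -0.3168, 0.2609]
eef_rot: [180.0, -0.0, -112.3]
contact_force: [-1.0, 0.5, -0.0]
gripper_width: 0.0462
gripper_force: 0.0
time_s: 15.4
tcp_pos: [0.4353, -0.317, 0.2617]
eef_rot: [-179.9, 0.0, -112.4]
contact_force: [-0.2, 2.6, 6.2]
gripper_width: 0.0241
gripper_force: 30.0
[-0.2   2.63  6.16] [ 0.85  0.46 -0.02]
shift [-0.0007  0.0009  0.0027] turn [-0.08  0.    0.12] pos [ 0.4353 -0.317   0.2617] rot [-179.92    0.   -112.38]
```

```bash
python3 -m pendant '[[[0,0,-0.005,0,0,0,-1],[0,0,-0.02,0,0,0,-1],[0,0,-0.045,0,0,0,-1],[0,0,-0.075,0,0,0,-1],[0,0,-0.11,0,0,0,-1]]]' 40
python3 -m pendant '[[[0,0,-0.03,0,0,0,-1],[0,0,-0.055,0,0,0,-1],[0,0,-0.065,0,0,0,-1],[0,0,-0.065,0,0,0,-1],[0,0,-0.065,0,0,0,-1]]]' 40
python3 - <<'E'
from h import *
s=r.get_state();print(s["contact_force"].round(2),s["moment"].round(2),s["gripper_width"]);tool([.588,.037,.27],-112.5)
cv2.imwrite("pics/s1.png",r.capture("scene")[:,:,::-1])
E
```

```text
time_s: 15.9
tcp_pos: [0.4345, -0.3168, 0.3711]
eef_rot: [179.9, 0.0, -112.4]
contact_force: [2.0, -0.8, -2.4]
gripper_width: 0.024
gripper_force: 40.0
time_s: 16.4
tcp_pos: [0.4347, -0.3167, 0.4343]
eef_rot: [179.9, 0.0, -112.4]
contact_force: [-0.4, 0.7, -2.7]
gripper_width: 0.024
gripper_force: 40.0
[-0.36  0.72 -2.74] [0.09 0.05 0.05] 0.023973449326146867
shift [-0.3854 -0.0068  0.0055] turn [0.1  0.03 0.09] pos [ 0.4347 -0.3167  0.4343] rot [ 1.7990e+02  3.0000e-02 -1.1241e+02]
```

```bash
python3 -m pendant '[[[-0.03,0,0,0,0,0,-1],[-0.07,-0.001,0,0,0,0,-1],[-0.115,-0.002,0,0,0,0,-1],[-0.16,-0.003,0,0,0,0,-1],[-0.205,-0.004,0,0,0,0,-1]]]' 40
python3 -m pendant '[[[-0.045,0,0,0,0,0,-1],[-0.09,0,0,0,0,0,-1],[-0.135,-0.001,0,0,0,0,-1],[-0.175,-0.001,0,0,0,0,-1],[-0.205,-0.002,0,0,0,0,-1]]]' 40
python3 -m pendant '[[[-0.012,0,0,0,0,0,-1],[-0.015,0,0,0,0,0,-1],[-0.015,0,0,0,0,0,-1],[-0.015,0,0,0,0,0,-1],[-0.015,0,0,0,0,0,-1]]]' 40
python3 - <<'E'
from h import *
p=r.camera_params("wrist");im=r.capture("wrist")[:,:,::-1];cv2.imwrite("pics/w12b.png",im)
u,v=proj(p,(.588,.037,.148));print(u,v)
g=np.ascontiguousarray(im);hsv=cv2.cvtColor(g,cv2.COLOR_BGR2HSV)
w=hsv[int(v)-25:int(v)+25,int(u)-25:int(u)+25]
dk=((w[...,2]<150)).astype(np.uint8)
n,l,st,ce=cv2.connectedComponentsWithStats(dk)
for i in range(1,n):
    if st[i,4]>30:
        q=ce[i]+[int(u)-25,int(v)-25];print(st[i],q,ray(p,*q,.148).round(4))
tool([.588,.037,.27],-112.5)
c=im[int(v)-60:int(v)+60,int(u)-80:int(u)+80];t=r.capture("top")[:,:,::-1];cv2.imwrite("pics/t2.png",t)
E
```

```text
time_s: 16.95
tcp_pos: [0.517, -0.1273, 0.4341]
eef_rot: [179.9, -0.1, -112.4]
contact_force: [0.8, -0.9, -1.5]
gripper_width: 0.0234
gripper_force: 40.0
time_s: 17.45
tcp_pos: [0.5973, 0.0623, 0.4335]
eef_rot: [179.9, -0.1, -112.3]
contact_force: [0.8, -0.6, -1.3]
gripper_width: 0.0238
gripper_force: 40.0
time_s: 17.95
tcp_pos: [0.6022, 0.0726, 0.4358]
eef_rot: [-180.0, 0.0, -112.5]
contact_force: [0.4, -0.2, -1.9]
gripper_width: 0.0238
gripper_force: 40.0
324.13418409906785 148.9586615579428
[ 0  0  7 10 32] [300.59375 125.96875] [0.5981 0.0135 0.148 ]
[ 19  20  13  12 124] [323.66935484 148.46774194] [0.5882 0.0365 0.148 ]
[  0  28  50  22 436] [323.46788991 166.53440367] [0.5939 0.0498 0.148 ]
shift [ 0.0384 -0.0005  0.0069] turn [-0.01  0.02  0.04] pos [0.6023 0.0727 0.4359] rot [-1.7999e+02  2.0000e-02 -1.1246e+02]
```

The dot measures (0.5882, 0.0365) at z = 0.148, so the yellow stopper is seated. I'll move the tip to 14 mm above it and look at the side view.

```bash
python3 -m pendant '[[[0.02,-0.0005,0,0,0,0,-1],[0.0386,-0.001,0.01,0,0,0,-1],[0.0386,-0.001,0.02,0,0,0,-1],[0.0386,-0.001,0.03,0,0,0,-1],[0.0386,-0.001,0.03,0,0,0,-1]]]' 40
python3 - <<'E'
from h import *
tool([.5886,.0365,.2327],-112.5);s=r.get_state();print(s["contact_force"].round(2))
im=r.capture("scene")[:,:,::-1];p=r.camera_params("scene")
u,v=proj(p,(.588,.037,.162));print(u,v,"dot",proj(p,(.588,.0365,.148)),proj(p,(.588,.0365,.162)))
w=im[int(v)-50:int(v)+40,int(u)-60:int(u)+60];cv2.imwrite("pics/s2.png",cv2.resize(w,None,fx=6,fy=6,interpolation=cv2.INTER_CUBIC));print(int(u)-60,int(v)-50)
E
```

```text
time_s: 18.55
tcp_pos: [0.5884, 0.0374, 0.4041]
eef_rot: [179.9, -0.1, -112.4]
contact_force: [-0.3, 0.6, -2.0]
gripper_width: 0.0237
gripper_force: 40.0
shift [ 0.0007 -0.0006  0.0124] turn [ 0.12 -0.07  0.07] pos [0.5884 0.0374 0.4041] rot [ 1.7988e+02 -7.0000e-02 -1.1243e+02]
[-0.28  0.64 -2.  ]
325.4612364932189 197.88116121194412 dot (np.float64(325.3789960787377), np.float64(201.7784639661063)) (np.float64(325.2919369844511), np.float64(197.85890225850977))
265 147
```

View pics/s2.png

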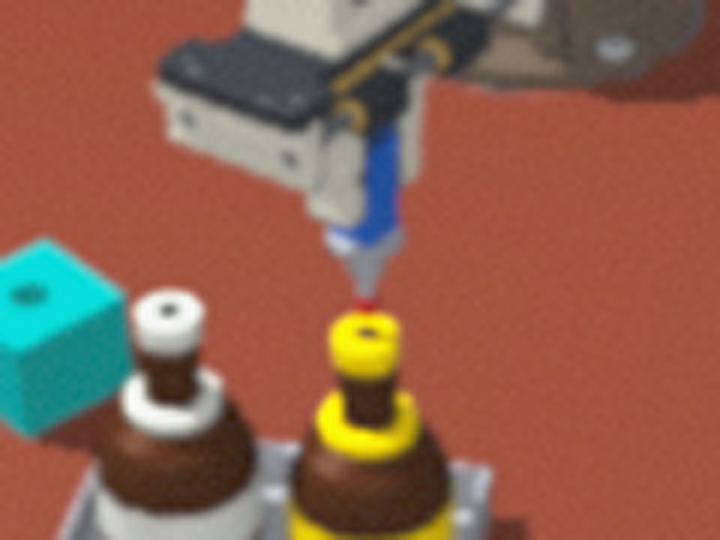

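Both stoppers are seated, and the tip at (367,305) is right above the yellow dot at (367,333). I'll press gently.

```bash
python3 -m pendant '[[[0.0007,-0.0004,0.004,0,0,0,-1],[0.0007,-0.0004,0.008,0,0,0,-1],[0.0007,-0.0004,0.011,0,0,0,-1],[0.0007,-0.0004,0.013,0,0,0,-1],[0.0007,-0.0004,0.013,0,0,0,-1]]]' 40
for i in 1 2 3; do python3 -c "
from plant import r
s=r.get_state();r.capture('wrist');t=r.get_state();print(s['contact_force'][2],t['contact_force'][2],t['tcp_pos'])"; done
```

```text
time_s: 19.1
tcp_pos: [0.5889, 0.0369, 0.3923]
eef_rot: [180.0, -0.0, -112.4]
contact_force: [-0.2, 0.0, -1.2]
gripper_width: 0.0238
gripper_force: 40.0
-1.1781823648694183 -1.4122181344808604 [0.58891273 0.03692414 0.39256381]
-1.4122181344808604 -1.1083820606820378 [0.5889548  0.03689786 0.39271572]
-1.1083820606820378 -1.9248763769293789 [0.58896259 0.03689764 0.39284029]
```

```bash
python3 -m pendant '[[[0,0,0.001,0,0,0,-1],[0,0,0.002,0,0,0,-1],[0,0,0.003,0,0,0,-1],[0,0,0.003,0,0,0,-1],[0,0,0.003,0,0,0,-1]]]' 40
python3 -m pendant '[[[0,0,0.001,0,0,0,-1],[0,0,0.002,0,0,0,-1],[0,0,0.002,0,0,0,-1],[0,0,0.002,0,0,0,-1],[0,0,0.002,0,0,0,-1]]]' 40
cat > f.py <<'E'
from h import *
F=[];Z=[]
for i in range(6):
    r.capture('wrist');t=r.get_state();F.append(t['contact_force']);Z.append(t['tcp_pos'])
print(np.mean(F,0).round(2),np.mean(Z,0).round(4),t['eef_rot'],t['gripper_width'])
E
python3 f.py
```

```text
time_s: 19.75
tcp_pos: [0.589, 0.0369, 0.3899]
eef_rot: [-180.0, 0.0, -112.4]
contact_force: [-0.6, 1.3, 0.4]
gripper_width: 0.0238
gripper_force: 40.0
time_s: 20.25
tcp_pos: [0.589, 0.0369, 0.3878]
eef_rot: [-180.0, 0.0, -112.4]
contact_force: [-0.3, 0.6, 0.7]
gripper_width: 0.0238
gripper_force: 40.0
[0.46 0.52 1.13] [0.589  0.0368 0.3878] [-1.79983259e+02  7.11106075e-03 -1.12394410e+02] 0.023531076334607763
```

```bash
python3 -m pendant '[[[0,0,0.001,0,0,0,-1],[0,0,0.002,0,0,0,-1],[0,0,0.003,0,0,0,-1],[0,0,0.004,0,0,0,-1],[0,0,0.0043,0,0,0,-1]]]' 40
python3 -m pendant '[[[0,0,0,0,0,0,-1],[0,0,0,0,0,0,-1],[0,0,0,0,0,0,-1]]]' 40
python3 f.py
```

```text
time_s: 21.05
tcp_pos: [0.589, 0.0369, 0.3834]
eef_rot: [-180.0, 0.0, -112.4]
contact_force: [0.1, 0.6, 4.3]
gripper_width: 0.0234
gripper_force: 40.0
time_s: 21.35
tcp_pos: [0.589, 0.0369, 0.3835]
eef_rot: [-180.0, 0.0, -112.4]
contact_force: [0.8, -0.2, 3.6]
gripper_width: 0.0238
gripper_force: 40.0
[0.86 0.64 3.27] [0.589  0.0369 0.3835] [-1.79986721e+02  9.02547102e-03 -1.12392476e+02] 0.023457810067980797
```

```bash
python3 -c "
from plant import r
print(r.close_job())"
```

```text
the job is handed in; nothing more can be done
None
```

I seated and released both stoppers, then handed the job in at about 22 s with the blue probe held upright on the yellow stopper's dot. The plunger was about 8 mm in (half way), judged from a spring force of about 5 N and the arm's height. I did not touch the bottle, jar or tape roll, and I have not seen the judge's result.

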